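# Set up a source drum on the counting stand

## Robot

A 7-joint arm with a two-finger parallel gripper is mounted at the origin on the work surface. World frame = base frame: x ahead of the robot, y to its left, z up, the work surface at z = 0. Lengths are in m, angles in rad, forces in N, time in s.
With the tool pointing down it reaches from about 0.425 to 1.025 m from the base axis. Payload 3.6 kg.
Tool frame: the origin (TCP) lies midway between the tips of the shut fingers; the grasp point (between the pads) lies 19 mm behind it; z points along the fingers, y is the direction in which the jaws open and shut (so a half turn about z gives the same grasp; the last joint's range is limited). The gripper opens to 85 mm and grips with 20 to 120 N. Pads are 22 mm wide; open, the fingers measure 114 mm over their backs; the gripper's body (76 mm by 85 mm) begins 54 mm behind the grasp point. The pads swing forward as they close: fully open they stand 13 mm farther back than shut.
Start: joints at [1.018, 0.591, 0.048, 1.609, -0.033, 0.943, -0.034], TCP at [0.321, -0.65, 0.231] pointing down, gripper open.
Joint ranges: [-2.69, 2.69], [-0.47, 2.24], [-1.27, 1.36], [0.19, 2.51], [-1.53, 4.68], [0.08, 2.07], [-3.09, 3.09]. Speed limits (rad/s): [2.57, 2.57, 3.14, 3.14, 3.14, 3.14, 3.14].

## Interface

Orientations are given as a 3x3 rotation matrix whose columns are the frame's x, y, z axes.
In Python, from cell import manip gives the robot as it stands. The module is installed in compiled form; this text tells all that it offers.
- The arm moves only by the tool step_arm, never from a script. Its arguments are lists of equal length, an entry for each row: "xyz": the shift along the tool's x, y, z in m, a list of three; "delta_rot": the turn, a rotation vector about the tool's x, y, z in rad, a list of three. A call has 1 to 8 rows; each row is the pose to reach, as a shift and turn from the pose measured when the call began, along the tool's axes at that moment; what a row does not reach only later rows make up. A row lasts 1/8 s, in which the tool goes at most 62.5 mm and 10.7 degrees, less where a joint would pass 70% of its speed; a pose out of reach is approached as far as the arm can. A call with a gripper value outside its range is refused whole. "hand" is the opening, from 0 (shut) to 1 (fully open), set as the call begins (left out, the last holds). The fingers move at their own pace and stop on an object; "force" is the grip in N (left out, the last holds). Time passes only in rows, so rows that repeat a pose let the fingers close. It gives the time, the measured TCP pose, the force and the opening at its end, in the units of the state.
- manip.sense(): the state, without advancing time (a new reading comes with each control period).
- manip.read_camera(name): name is "side" or "top"; returns a dict with "pixels" (384x512x3 uint8, red, green, blue), "fx", "fy", "cx", "cy" (pixels), "camera_from_world" (4x4, takes a point from world to camera coordinates). Camera axes: x right, y down, z forward; pixel columns grow to the right and rows downward; lengths in m; the calibration is good to about 2 mm. A picture is of the moment at which its call begins. There is no depth.
- manip.sign_off(): hands the job in, once; it reports no verdict.
Trained networks look in the newest picture that a camera, given by its name, has taken for a name from the list of things; names that differ only in an ending like _2 or _b are one class to them, and where a whole thing is asked for, a point or a joint stands for the part that bears it (a point fixed in the world has none). Each returns a list of dicts, best first, with "p" (0 to 1); they miss things now and then, are a little off and sometimes report something else, mostly with a low value. They report only what shows in the picture. A call takes as long as a camera call. They do not tell look-alikes from the thing itself.
- manip.search_frame(camera, thing): "position" ([x, y, z] in m, in world coordinates, good to about 4 mm: the middle of the surface that is visible of it).
The state is a dict: "t": time; "joints": joint angles; "qd": joint speeds; "tau": joint torques, N m; "position": TCP position; "eef_rot": TCP orientation; "force": force on the tool from outside, world axes, zero at the start; "moment": the same for the moment, N m; "opening": opening from 0.0 (shut) to 1.0 (fully open).
Only numpy, scipy, OpenCV 4.12 (cv2) and the standard library are available. Lean on these libraries where they do the work, as an engineer would, in place of code of your own. Each camera call takes 0.05 s, during which the arm holds its last target.

## Task

Slide the grey counting plate, without picking it up, fully home into the corner of the counting stand, flush against both blue fences. Then lift the large yellow source drum by its bail handle, set it down gently, upright and wholly inside the ring painted on the plate, and let go, with the plate still home. Do not tip the drum over, and leave the two small yellow canisters and the survey meter where they are.

Things in the scene. Friction and masses are not known exactly. Their poses are not given: they have to be found in the camera images.
- stand: Fixed counting stand: a white floor 280 x 280 mm, 6 mm thick, with two blue fences rising 25 mm above the floor and 20 mm thick. One fence stops things going to local +x: its inner face is the plane local x = +120 mm and it runs along y. The other has its inner face at local y = +120 mm and runs along x. The -x and -y sides are open. Origin: centre of the underside, on the table; z up. Its place and yaw (within 0.3 rad) vary.
- corner (a point): The inner corner where the two fences meet, on the stand's floor (6 mm above the table); axes as the stand.
- plate: Loose mid-grey plastic plate 150 x 150 x 12 mm, about 0.4 kg, lying on the stand's floor some 15 to 65 mm short of each fence and turned up to 0.3 rad from square with it. Origin: centre of its underside; z up, x and y square to its edges. A yellow ring is painted on its top, centred on the plate, inner radius 62 mm, outer 66 mm. Pushed home, its centre is 75 mm from each fence. It slides on friction (a few N).
- drum: Loose yellow drum with black lid, 100 mm diameter (lid 102), 105 mm high, about 0.65 kg; too wide to be gripped across. Origin: centre of its underside; z up. It stands on the table among the small canisters (places are swapped). A steel bail handle swings about a hinge line parallel to the drum's local y through the point 88 mm above the origin; the bail's pins and legs reach 62 mm from the axis along local y.
- bail (a joint): Angle of the drum's bail, rad: 0 is upright, positive leans it to the drum's local +x; range -0.9 to 0.9. A slightly stiff hinge keeps it where it is left; hung by the bail, the drum stays about upright below it, to within about 0.15 rad.
- bail_grip (a point): Centre of the bail's straight black grip: a cylinder 16 mm in diameter and 60 mm long, its axis along this point's y, 68 mm from the hinge line (156 mm above the drum's underside when the bail is upright). Its z points away from the hinge. At least 34 mm of free space lies between it and the lid.
- can_a: Bystander: small yellow canister with black lid and band, no handle, 68 mm diameter, 100 mm high. Origin: centre of its underside.
- can_b: Bystander: a second small canister, same as can_a.
- meter: Bystander: aluminium survey meter, a box 160 x 85 x 60 mm with a black carrying handle to 97 mm high. Origin: centre of its underside; x along its length.
Things that resemble listed ones, but are neither listed nor needed, are in the scene too. What is meant by the plate is not turquoise, and is the larger of those in its own colour. What is shaped like the drum but orange is not meant.

How it is judged:
On the way, in this order (a step that is already met when the one before it is completed fails the run):
1. the plate lies home in the corner, flush against both fences, with the drum still off it (x of plate in the frame of stand above 0.0405 m and y of plate in the frame of stand above 0.0405 m and z of plate in the frame of stand below 0.01 m and angle between plate's own z axis and vertical below 0.04 rad and (angle between the x axis of plate and the x axis of stand, either way round below 0.04 rad or angle between the x axis of plate and the y axis of stand, either way round below 0.04 rad) and contact force between drum and plate below 0.1 N and horizontal distance between drum and plate above 0.12 m), for 0.2 s.
2. the drum hangs clear by its bail handle (underside over 40 mm up, gripper at the bail grip) (height (world z) of drum above 0.04 m and distance between the grasp point and bail_grip below 0.045 m and contact force between the fingers and drum above 0.5 N), for 0.2 s.
At the end, for the whole second after the job is handed in: The plate lies flat in the stand's corner, within 4.5 mm of both fences and square with them to 0.04 rad; the drum stands at rest and upright (0.06 rad) on the plate, its axis within 12 mm of the plate's centre, so inside the painted ring (x of plate in the frame of stand above 0.0405 m and y of plate in the frame of stand above 0.0405 m and z of plate in the frame of stand below 0.01 m and angle between plate's own z axis and vertical below 0.04 rad and (angle between the x axis of plate and the x axis of stand, either way round below 0.04 rad or angle between the x axis of plate and the y axis of stand, either way round below 0.04 rad) and horizontal distance between drum and plate below 0.012 m and angle between drum's own z axis and vertical below 0.06 rad and z of drum in the frame of plate between 0.009 and 0.016 m and linear speed of each of drum, plate below 0.02 m/s); the robot touches nothing.
It fails at once if the plate is picked up (underside more than 15 mm above the stand's floor) (height (world z) of plate above 0.021 m).
It fails at once if the drum is dropped (let go and falling faster than 0.2 m/s, more than 8 mm above the plate's top level) or set down hard (over 60 N on the plate) (contact force between drum and plate above 60 N or (height (world z) of drum above 0.026 m and contact force between the fingers and drum below 0.05 N and linear speed of drum above 0.2 m/s)).
It fails at once if the drum is tipped over (more than 0.7 rad) (angle between drum's own z axis and vertical above 0.7 rad).
It fails at once if a bystander (small canister or survey meter) is moved more than 20 mm (distance of any of can_a, can_b, meter from where it was at the start of the episode above 0.02 m).
It also fails if it takes over 72 s, if anything falls off the work surface, if the arm or the gripper's body presses on something with over 40 N, if the wrist force passes 120 N, or if a joint passes its speed limit or range.

## Working session

There is one attempt and no reset: what is moved stays moved. The work goes in short steps, Python scripts to look and compute and a tool call to move; the robot and the scene stay as the last step left them, time stands still between calls to the robot, and variables do not carry over. Pictures are saved under pics/ and viewed, and the job is handed in when it is done.

Besides the shell and the picture viewer there is one more tool, called after "Emit:" as name(argument=value, ...) on one line, values as JSON. step_arm: Moves the arm, as the interface text tells. Its arguments: {"type":"object","properties":{"xyz":{"type":"array"},"delta_rot":{"type":"array"},"hand":{"type":"number"},"force":{"type":"number"}},"required":["xyz","delta_rot"]}

```bash
mkdir -p pics; python3 - <<'E'
from cell import manip
import cv2, numpy as np, json
s=manip.sense()
print({k:np.round(v,3).tolist() for k,v in s.items()})
for n in ("top","side"):
    c=manip.read_camera(n)
    cv2.imwrite(f"pics/{n}0.png",c["pixels"][:,:,::-1])
    np.savez(f"{n}0.npz",**{k:np.array(v) for k,v in c.items()})
    print(n,c["fx"],c["fy"],c["cx"],c["cy"],np.round(c["camera_from_world"],4).tolist())
    for th in ("stand","corner","plate","drum","bail_grip","can_a","meter"):
        try: print(th,[(round(d["p"],2),np.round(d["position"],3).tolist()) for d in manip.search_frame(n,th)])
        except Exception as e: print(th,e)
E
```

```text
{'t': 0.0, 'joints': [1.018, 0.592, 0.048, 1.61, -0.033, 0.943, -0.034], 'qd': [-0.0, 0.001, 0.001, 0.0, 0.001, 0.001, -0.002], 'tau': [0.0, -54.869, 1.546, -19.812, 0.009, 0.009, -0.0], 'position': [0.321, -0.649, 0.23], 'eef_rot': [[0.897, 0.443, -0.001], [0.443, -0.897, 0.002], [-0.0, -0.002, -1.0]], 'force': [-0.67, -0.851, 0.278], 'moment': [0.002, 0.04, 0.013], 'opening': 0.998}
top 356.3476452533329 356.3476452533329 258.34440137709123 184.7830510465925 [[0.0028, -1.0, -0.0018, -0.0227], [-0.9939, -0.0025, -0.1103, 0.5435], [0.1103, 0.0021, -0.9939, 1.4498], [0.0, 0.0, 0.0, 1.0]]
stand [(0.82, [0.517, 0.145, 0.006])]
corner [(0.69, [0.513, 0.146, 0.004])]
plate [(0.93, [0.467, -0.102, 0.011]), (0.66, [0.438, 0.613, 0.011]), (0.62, [0.566, 0.17, 0.017])]
drum [(0.88, [0.493, -0.671, 0.108]), (0.72, [0.463, -0.356, 0.104]), (0.34, [0.512, 0.146, 0.007])]
bail_grip [(0.5, [0.487, -0.685, 0.159]), (0.49, [0.454, -0.373, 0.158])]
can_a [(0.8, [0.433, -0.24, 0.097]), (0.64, [0.618, -0.221, 0.102])]
meter [(0.86, [0.611, -0.425, 0.062]), (0.27, [0.564, 0.17, 0.016])]
side 488.979126093006 488.979126093006 258.81291854697963 189.0747217277246 [[-0.989, -0.1461, -0.0229, 0.5146], [-0.0737, 0.621, -0.7803, 0.1682], [0.1283, -0.77, -0.625, 2.1342], [0.0, 0.0, 0.0, 1.0]]
stand [(0.94, [0.513, 0.18, 0.009])]
corner [(0.8, [0.513, 0.176, 0.007])]
plate [(0.95, [0.557, 0.181, 0.016]), (0.83, [0.474, -0.096, 0.009]), (0.58, [0.432, 0.626, 0.01]), (0.34, [0.511, 0.176, 0.005])]
drum [(0.83, [0.492, -0.657, 0.081]), (0.64, [0.47, -0.342, 0.104])]
bail_grip [(0.65, [0.452, -0.351, 0.138]), (0.49, [0.488, -0.681, 0.149])]
can_a [(0.87, [0.62, -0.203, 0.069]), (0.72, [0.43, -0.218, 0.074])]
meter [(0.56, [0.617, -0.394, 0.058])]
```

View pics/top0.png

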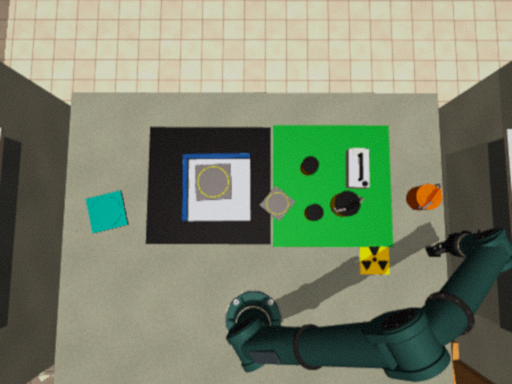

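View pics/side0.png

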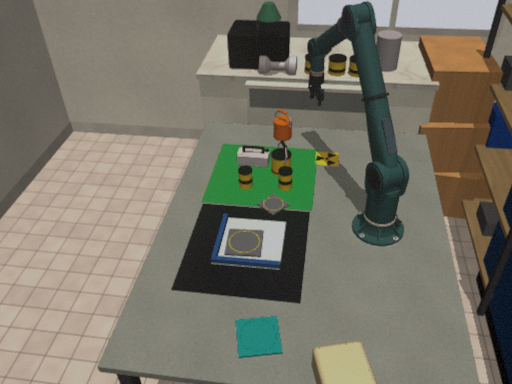

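Candidates in the top view:
- **Plate:** grey on the stand at (213,182), a small grey one at (277,204) and a turquoise one at (107,211). I choose the one on the stand, which is the larger grey.
- **Drum:** yellow at (347,204) and orange at (428,196). I choose the yellow one at (347,204).

I'll check both choices in a close crop.

```bash
python3 - <<'E'
import cv2, numpy as np
t=cv2.imread("pics/top0.png"); s=cv2.imread("pics/side0.png")
a=cv2.resize(t[140:235,170:265],(400,400),interpolation=cv2.INTER_CUBIC)
b=cv2.resize(t[140:235,295:390],(400,400),interpolation=cv2.INTER_CUBIC)
cv2.imwrite("pics/crop1.png",np.hstack([a,b]))
a=cv2.resize(s[200:280,200:300],(400,320),interpolation=cv2.INTER_CUBIC)
b=cv2.resize(s[130:210,220:320],(400,320),interpolation=cv2.INTER_CUBIC)
cv2.imwrite("pics/crop2.png",np.hstack([a,b]))
E
```

```text
(no output)
```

View pics/crop1.png

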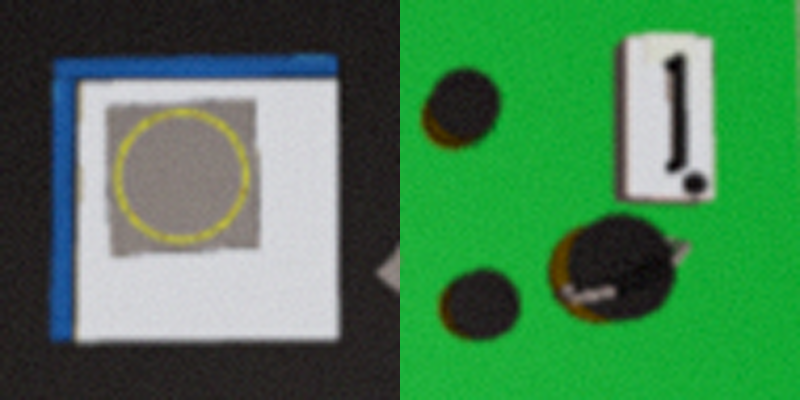

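View pics/crop2.png

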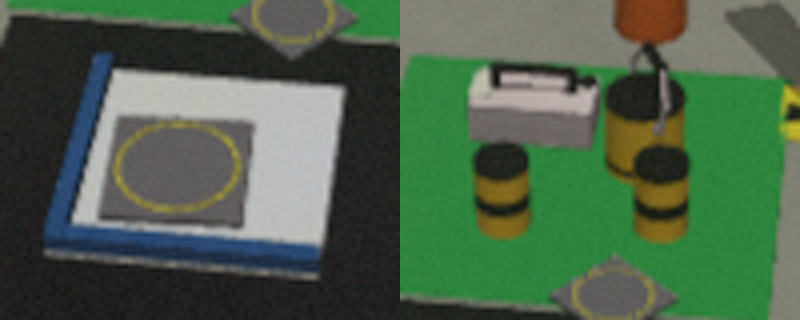

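The crops confirm both choices. The grey ringed plate lies on the white stand, with its fences on the world +x and +y sides. The yellow drum has a leaning bail and stands near the meter and a canister. Next I measure the poses.

```bash
cat > h.py <<'E'
import numpy as np, cv2
from cell import manip
def cam(n,save=None):
    c=manip.read_camera(n); 
    if save: cv2.imwrite(f"pics/{save}.png",c["pixels"][:,:,::-1])
    return c
def unproj(c,uv,z):
    M=np.array(c["camera_from_world"]);R=M[:3,:3];t=M[:3,3];o=-R.T@t
    uv=np.atleast_2d(uv).astype(float)
    d=np.c_[(uv[:,0]-c["cx"])/c["fx"],(uv[:,1]-c["cy"])/c["fy"],np.ones(len(uv))]@R
    return o+d*((z-o[2])/d[:,2])[:,None]
def proj(c,P):
    M=np.array(c["camera_from_world"]);P=np.atleast_2d(P)@M[:3,:3].T+M[:3,3]
    return np.c_[P[:,0]/P[:,2]*c["fx"]+c["cx"],P[:,1]/P[:,2]*c["fy"]+c["cy"]]
def rot(r): # edges angle mod 90 of minAreaRect
    (cx,cy),(w,h),a=r; a=(a+45)%90-45; return np.array([cx,cy]),(w,h),np.deg2rad(a)
def fit(c,mask,z):
    cs,_=cv2.findContours(mask.astype(np.uint8),cv2.RETR_EXTERNAL,cv2.CHAIN_APPROX_NONE)
    k=max(cs,key=cv2.contourArea)[:,0,:]
    # expand half pixel outwards
    m=k.mean(0); 
    P=unproj(c,k,z)[:,:2]
    return rot(cv2.minAreaRect((P*1000).astype(np.float32))),P
def scene(c):
    """stand (blue+white+grey outer outline, mixed heights) & plate"""
    px=c["pixels"].astype(int);r,g,b=px[...,0],px[...,1],px[...,2]
    roi=np.zeros(r.shape,bool)
    q=proj(c,[[.30,.0,0],[.75,.0,0],[.75,.36,0],[.30,.36,0]]).astype(np.int32)
    m=np.zeros(r.shape,np.uint8);cv2.fillConvexPoly(m,q,1);roi=m>0
    white=(r>180)&(g>180)&(b>180)&roi
    blue=(b>r+40)&(b>100)&roi
    mx=px.max(-1);mn=px.min(-1)
    grey=(mx-mn<30)&(mx>90)&(mx<175)&roi
    yel=(r>b+30)&roi&(g>90)
    return white,blue,grey,yel
E
python3 - <<'E'
from h import *
for n in ("top","side"):
    d=np.load(f"{n}0.npz");c={k:d[k] for k in d}
    w,bl,gr,ye=scene(c)
    vis=np.zeros(w.shape+(3,),np.uint8);vis[w]=255;vis[bl]=(255,0,0);vis[gr]=(120,120,120);vis[ye]=(0,255,255)
    cv2.imwrite(f"pics/seg_{n}.png",cv2.resize(vis[140:290,150:310],None,fx=3,fy=3,interpolation=0))
    # ring
    ys,xs=np.nonzero(ye);P=unproj(c,np.c_[xs,ys],.018)[:,:2]
    (cx,cy),ax,an=cv2.fitEllipse((P*1000).astype(np.float32));print(n,"ring",cx,cy,ax)
    pl=gr|ye; pl=cv2.morphologyEx(pl.astype(np.uint8),cv2.MORPH_OPEN,np.ones((3,3),np.uint8))
    print("plate",fit(c,pl,.018)[0])
    fl=(w|gr|ye); fl=cv2.morphologyEx(fl.astype(np.uint8),cv2.MORPH_OPEN,np.ones((3,3),np.uint8))
    (ce,wh,a),P=fit(c,fl,.006);print("floor",ce,wh,a)
    (ce,wh,a),P=fit(c,cv2.morphologyEx((fl|bl).astype(np.uint8),cv2.MORPH_OPEN,np.ones((3,3),np.uint8)),.02);print("all",ce,wh,a)
E
```

```text
top ring 559.1629638671875 170.63059997558594 (128.280517578125, 129.3080596923828)
plate (array([557.17144775, 168.80873108]), (151.3115692138672, 150.98716735839844), np.float64(0.022370638461044267))
floor [527.05847168 146.13148499] (258.3929748535156, 265.144287109375) 0.0027338760793249235
all [538.3092041  155.03329468] (281.99658203125, 282.876220703125) 0.005338810949254727
side ring 558.32763671875 169.8724365234375 (128.40834045410156, 128.7796630859375)
plate (array([556.74804688, 168.03289795]), (156.3910369873047, 149.9656524658203), np.float64(0.056705894303919396))
floor [525.69897461 133.37808228] (260.27587890625, 240.2557830810547) 0.009556909616344467
all [523.04467773 158.31326294] (257.78436279296875, 259.2995300292969) 0.011984959355250945
```

```bash
python3 - <<'E'
import cv2,numpy as np
a=cv2.imread("pics/seg_top.png")[:,:400];b=cv2.imread("pics/seg_side.png")[:,80:480];cv2.imwrite("pics/seg.png",np.hstack([a,b]))
E
```

```text
(no output)
```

View pics/seg.png

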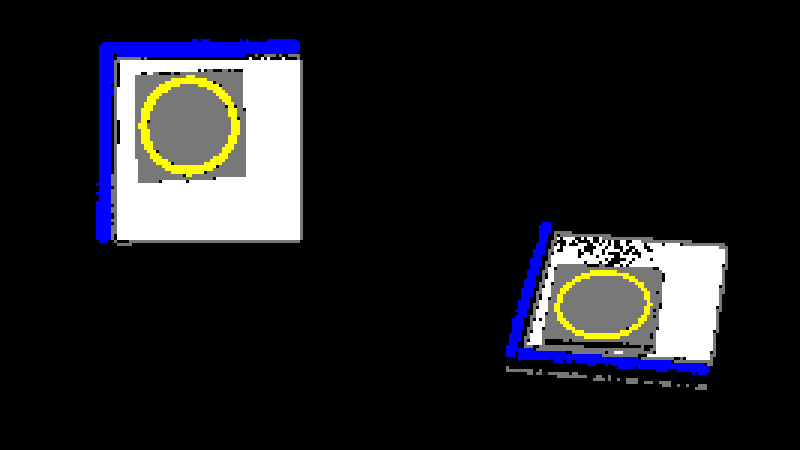

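The top view gives these values:
- **Stand:** centre about (0.537, 0.156), yaw about 0.
- **Plate:** centre (0.559, 0.170), yaw about 0.02.
- **Plate home:** centre about (0.582, 0.201).

I start moving with the jaws shut.

Emit:
step_arm(xyz=[[0.04,-0.033,-0.01],[0.085,-0.07,-0.02],[0.13,-0.105,-0.03],[0.17,-0.14,-0.03],[0.215,-0.175,-0.03],[0.255,-0.21,-0.03],[0.3,-0.245,-0.03],[0.34,-0.28,-0.03]], delta_rot=[[0,0,0.06],[0,0,0.12],[0,0,0.18],[0,0,0.24],[0,0,0.3],[0,0,0.36],[0,0,0.42],[0,0,0.458]], hand=0)

```text
t: 1.8
position: [0.503, -0.2465, 0.2617]
eef_rot: [[1.0, -0.0, 0.001], [-0.0, -1.0, -0.0], [0.001, 0.0, -1.0]]
force: [0.9, 0.1, -1.0]
opening: -0.001
```

Emit:
step_arm(xyz=[[-0.008,-0.052,0.015],[-0.016,-0.104,0.03],[-0.024,-0.156,0.05],[-0.032,-0.208,0.07],[-0.04,-0.26,0.09],[-0.05,-0.312,0.11],[-0.06,-0.365,0.135],[-0.068,-0.417,0.16]], delta_rot=[[0,0,0],[0,0,0],[0,0,0],[0,0,0],[0,0,0],[0,0,0],[0,0,0],[0,0,0]])

```text
t: 2.8
position: [0.4355, 0.1724, 0.1012]
eef_rot: [[1.0, -0.0, 0.003], [-0.0, -1.0, 0.001], [0.003, -0.001, -1.0]]
force: [0.0, 1.0, -0.3]
opening: 0.003
```

Emit:
step_arm(xyz=[[0,0,0.04],[0,0,0.075],[0,0,0.085],[0,0,0.085]], delta_rot=[[0,0,0],[0,0,0],[0,0,0],[0,0,0]])

```text
t: 3.3
position: [0.4359, 0.1722, 0.0162]
eef_rot: [[1.0, -0.001, 0.003], [-0.001, -1.0, 0.0], [0.003, -0.0, -1.0]]
force: [0.2, -0.3, 0.4]
opening: -0.0
```

Emit:
step_arm(xyz=[[0,0,0.003],[0,0,0.005],[0.015,0,0.005],[0.028,0,0.005],[0.034,0,0.005],[0.04,0,0.005],[0.045,0,0.005],[0.05,0,0.005]], delta_rot=[[0,0,0],[0,0,0],[0,0,0],[0,0,0],[0,0,0],[0,0,0],[0,0,0],[0,0,0]])

```text
t: 4.3
position: [0.4849, 0.1719, 0.0111]
eef_rot: [[1.0, -0.0, 0.0], [-0.0, -1.0, -0.0], [0.0, 0.0, -1.0]]
force: [-2.4, 0.4, 0.8]
opening: -0.003
```

Emit:
step_arm(xyz=[[0.003,0,0],[0.006,0,0]], delta_rot=[[0,0,0],[0,0,0]])

```text
t: 4.55
position: [0.4904, 0.1719, 0.011]
eef_rot: [[1.0, 0.0, -0.001], [0.0, -1.0, -0.001], [-0.001, 0.001, -1.0]]
force: [-2.7, -0.4, 1.4]
opening: -0.002
```

Pushing works, with about 2.5 N of friction. I continue to the fence.

Emit:
step_arm(xyz=[[0.002,0,0],[0.004,0,0]], delta_rot=[[0,0,0],[0,0,0]])

```text
t: 4.8
position: [0.4942, 0.1719, 0.011]
eef_rot: [[1.0, 0.0, -0.001], [0.0, -1.0, -0.001], [-0.001, 0.001, -1.0]]
force: [-3.1, 1.0, 2.4]
opening: -0.001
```

Emit:
step_arm(xyz=[[0.002,0,0],[0.003,0,0]], delta_rot=[[0,0,0],[0,0,0]])

```text
t: 5.05
position: [0.4944, 0.1718, 0.0108]
eef_rot: [[1.0, 0.001, -0.007], [0.001, -1.0, -0.002], [-0.007, 0.002, -1.0]]
force: [-6.4, 1.7, 5.8]
opening: -0.004
```

Emit:
step_arm(xyz=[[0.003,0,0],[0.004,0,0],[0.004,0,0]], delta_rot=[[0,0,0],[0,0,0],[0,0,0]])

```text
t: 5.42
position: [0.4943, 0.1717, 0.0105]
eef_rot: [[1.0, 0.003, -0.014], [0.003, -1.0, -0.004], [-0.014, 0.004, -1.0]]
force: [-7.9, 1.5, 5.0]
opening: -0.005
```

```bash
python3 - <<'E'
from h import *
c=cam("top");w,bl,gr,ye=scene(c)
cv2.imwrite("pics/t1.png",cv2.resize(c["pixels"][140:235,170:270,::-1],None,fx=5,fy=5,interpolation=2))
ys,xs=np.nonzero(ye);P=unproj(c,np.c_[xs,ys],.018)[:,:2]
print(np.round(cv2.fitEllipse((P*1000).astype(np.float32))[0],1))
E
```

```text
[532.9 127.6]
```

View pics/t1.png

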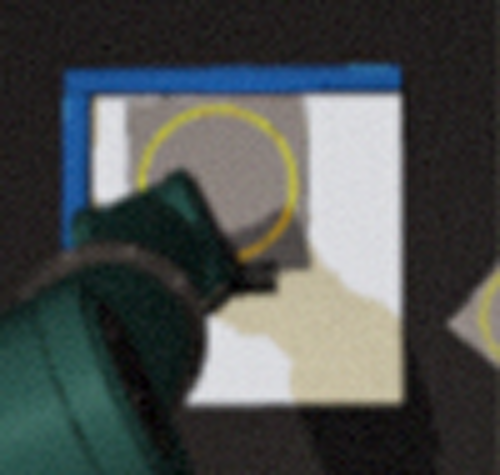

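The plate's +x edge now lies along the top fence at about row 95 of the zoom. Next comes the +y push.

Emit:
step_arm(xyz=[[-0.02,0,0],[-0.03,0.0,-0.04],[-0.02,0.03,-0.08],[0.02,0.08,-0.08],[0.05,0.115,-0.08],[0.085,0.135,-0.06],[0.087,0.135,-0.02],[0.087,0.135,0]], delta_rot=[[0,0.014,0],[0,0.014,0],[0,0.014,0],[0,0.014,0],[0,0.014,0],[0,0.014,0],[0,0.014,0],[0,0.014,0]])

```text
t: 6.48
position: [0.5827, 0.036, 0.0082]
eef_rot: [[1.0, 0.001, 0.001], [0.001, -1.0, -0.004], [0.001, 0.004, -1.0]]
force: [0.2, 0.7, 0.7]
opening: 0.001
```

Emit:
step_arm(xyz=[[0,-0.015,-0.0025],[0,-0.03,-0.0025],[0,-0.037,-0.0025],[0,-0.044,-0.0025],[0,-0.05,-0.0025],[0,-0.056,-0.0025],[0,-0.062,-0.0025],[0,-0.066,-0.0025]], delta_rot=[[0,0,0],[0,0,0],[0,0,0],[0,0,0],[0,0,0],[0,0,0],[0,0,0],[0,0,0]])

```text
t: 7.48
position: [0.5832, 0.0983, 0.0116]
eef_rot: [[1.0, -0.002, 0.002], [-0.002, -1.0, -0.008], [0.002, 0.008, -1.0]]
force: [-0.7, -6.0, 8.3]
opening: 0.001
```

Emit:
step_arm(xyz=[[0,-0.003,0],[0,-0.006,0]], delta_rot=[[0,0,0],[0,0,0]])

```text
t: 7.72
position: [0.5832, 0.103, 0.0118]
eef_rot: [[1.0, -0.003, 0.001], [-0.003, -1.0, -0.009], [0.001, 0.009, -1.0]]
force: [-0.5, -3.5, 2.3]
opening: -0.004
```

Emit:
step_arm(xyz=[[0,-0.003,0],[0,-0.005,0]], delta_rot=[[0,0,0],[0,0,0]])

```text
t: 7.98
position: [0.5832, 0.1079, 0.0117]
eef_rot: [[1.0, -0.003, 0.001], [-0.003, -1.0, -0.01], [0.001, 0.01, -1.0]]
force: [-0.1, -4.0, 3.4]
opening: 0.001
```

Emit:
step_arm(xyz=[[0,-0.003,0],[0,-0.005,0]], delta_rot=[[0,0,0],[0,0,0]])

```text
t: 8.22
position: [0.5831, 0.1129, 0.0117]
eef_rot: [[1.0, -0.003, 0.001], [-0.003, -1.0, -0.01], [0.001, 0.01, -1.0]]
force: [-0.1, -3.7, 3.5]
opening: 0.002
```

Emit:
step_arm(xyz=[[0,-0.003,0],[0,-0.005,0]], delta_rot=[[0,0,0],[0,0,0]])

```text
t: 8.48
position: [0.583, 0.118, 0.0117]
eef_rot: [[1.0, -0.003, 0.001], [-0.003, -1.0, -0.01], [0.001, 0.01, -1.0]]
force: [-0.4, -4.7, 3.8]
opening: -0.001
```

Emit:
step_arm(xyz=[[0,-0.003,0],[0,-0.005,0]], delta_rot=[[0,0,0],[0,0,0]])

```text
t: 8.72
position: [0.5827, 0.1204, 0.0117]
eef_rot: [[1.0, -0.004, -0.0], [-0.004, -1.0, -0.013], [-0.0, 0.013, -1.0]]
force: [-0.8, -9.8, 5.7]
opening: 0.003
```

```bash
python3 - <<'E'
from h import *
a=cam("top");b=cam("side")
A=cv2.resize(a["pixels"][140:235,170:265,::-1],(400,400),interpolation=2)
B=cv2.resize(b["pixels"][195:285,200:300,::-1],(400,400),interpolation=2)
cv2.imwrite("pics/t2.png",np.hstack([A,B]))
E
```

```text
(no output)
```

View pics/t2.png

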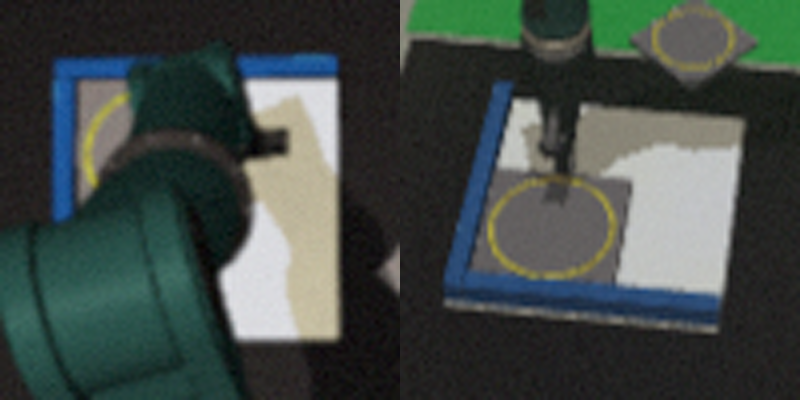

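The plate has reached the +y fence: force is up to 9.8 N and the side view shows it flush. I firm it up, then re-press in +x.

Emit:
step_arm(xyz=[[0,-0.003,0],[0,-0.003,0]], delta_rot=[[0,0,0],[0,0,0]])

```text
t: 9.07
position: [0.5825, 0.1204, 0.0118]
eef_rot: [[1.0, -0.006, -0.001], [-0.006, -1.0, -0.017], [-0.001, 0.017, -1.0]]
force: [-0.4, -7.5, 4.9]
opening: 0.003
```

Emit:
step_arm(xyz=[[0,0.02,0],[0,0.04,-0.04],[-0.04,0.03,-0.08],[-0.08,-0.01,-0.08],[-0.11,-0.05,-0.08],[-0.112,-0.08,-0.05],[-0.112,-0.08,-0.005],[-0.112,-0.08,0]], delta_rot=[[-0.012,0,0],[-0.012,0,0],[-0.012,0,0],[-0.012,0,0],[-0.012,0,0],[-0.012,0,0],[-0.012,0,0],[-0.012,0,0]])

```text
t: 10.07
position: [0.4688, 0.2014, 0.0083]
eef_rot: [[1.0, -0.004, -0.006], [-0.004, -1.0, -0.03], [-0.006, 0.03, -1.0]]
force: [0.6, -0.1, 0.1]
opening: 0.003
```

Emit:
step_arm(xyz=[[0.005,0,-0.002],[0.012,0,-0.002],[0.018,0,-0.002],[0.022,0,-0.002],[0.026,0,-0.002],[0.029,0,-0.002]], delta_rot=[[0.03,-0.006,0],[0.03,-0.006,0],[0.03,-0.006,0],[0.03,-0.006,0],[0.03,-0.006,0],[0.03,-0.006,0]])

```text
t: 10.82
position: [0.4963, 0.2014, 0.0101]
eef_rot: [[1.0, -0.004, -0.015], [-0.004, -1.0, -0.001], [-0.015, 0.001, -1.0]]
force: [-5.2, 1.0, 3.4]
opening: -0.001
```

Emit:
step_arm(xyz=[[0.003,0,0],[0.003,0,0]], delta_rot=[[0,0,0],[0,0,0]])

```text
t: 11.08
position: [0.4962, 0.2013, 0.0098]
eef_rot: [[1.0, -0.002, -0.021], [-0.002, -1.0, -0.002], [-0.021, 0.002, -1.0]]
force: [-5.8, 1.4, 3.4]
opening: 0.0
```

Emit:
step_arm(xyz=[[-0.02,0,0],[-0.02,0,-0.05],[-0.02,0.04,-0.1],[-0.01,0.09,-0.15],[0.0,0.14,-0.19],[0.01,0.2,-0.22],[0.02,0.255,-0.24],[0.02,0.31,-0.24]], delta_rot=[[0,0.02,0],[0,0.02,0],[0,0.02,0],[0,0.02,0],[0,0.02,0],[0,0.02,0],[0,0.02,0],[0,0.02,0]], hand=1)

```text
t: 12.08
position: [0.5231, -0.1044, 0.2519]
eef_rot: [[1.0, -0.002, 0.006], [-0.002, -1.0, -0.003], [0.006, 0.003, -1.0]]
force: [-0.0, 0.2, -0.8]
opening: 0.995
```

```bash
python3 - <<'E'
from h import *
a=cam("top");b=cam("side")
np.savez("top1.npz",**{k:np.array(v) for k,v in a.items()});np.savez("side1.npz",**{k:np.array(v) for k,v in b.items()})
A=cv2.resize(a["pixels"][140:235,170:265,::-1],(400,400),interpolation=2)
B=cv2.resize(b["pixels"][195:285,200:300,::-1],(400,400),interpolation=2)
cv2.imwrite("pics/t3.png",np.hstack([A,B]))
for c in (a,b):
    w,bl,gr,ye=scene(c)
    ys,xs=np.nonzero(ye);P=unproj(c,np.c_[xs,ys],.018)[:,:2]
    print(np.round(cv2.fitEllipse((P*1000).astype(np.float32))[0],1))
A=cv2.resize(a["pixels"][170:240,310:380,::-1],(400,400),interpolation=2)
B=cv2.resize(b["pixels"][130:200,250:320,::-1],(400,400),interpolation=2)
cv2.imwrite("pics/d3.png",np.hstack([A,B]))
E
```

```text
[581.5 201.3]
[580.4 200.8]
```

View pics/t3.png

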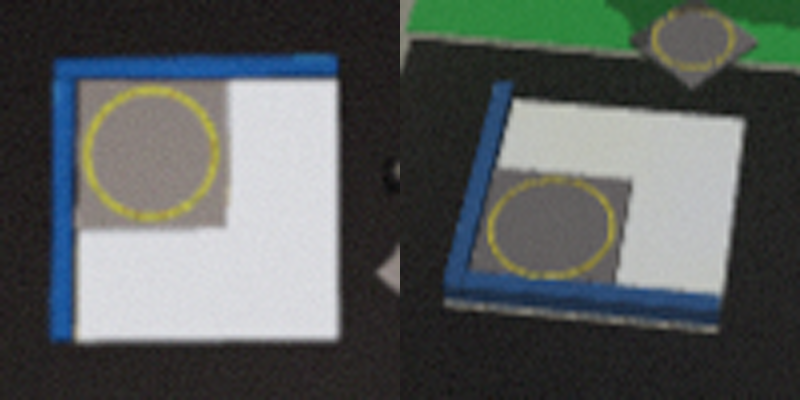

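View pics/d3.png

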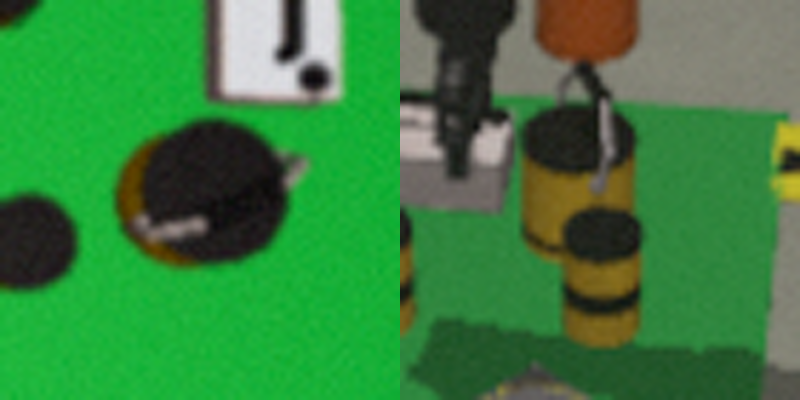

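The plate looks flush on both fences, with its centre at (0.581, 0.201). In the drum crop the bail pins show at about (335,209) and (362.5,198) in the top view. In the side view the near leg foot is at (285,163) and the grip runs from (281.5,142) to (286,150). I fit the drum pose to these.

```bash
cat > fitd.py <<'E'
from h import *
from scipy.optimize import least_squares
def pts(p):
    x,y,th,ph=p
    R=np.array([[np.cos(th),-np.sin(th),0],[np.sin(th),np.cos(th),0],[0,0,1]])
    s,c=np.sin(ph),np.cos(ph)
    L=np.array([[0,62,88],[0,-62,88],[68*s,30,88+68*c],[68*s,-30,88+68*c],[0,0,105]])/1000
    return L@R.T+[x,y,0]
def draw(c,p,roi,name,sc=8):
    P=pts(p);im=cv2.resize(c["pixels"][roi[1]:roi[3],roi[0]:roi[2],::-1],None,fx=sc,fy=sc,interpolation=2).copy()
    f=lambda X:((proj(c,X)-roi[:2]+.5)*sc).astype(int)
    raw=im.copy()
    q=f(P)
    for a,b in((0,2),(2,3),(3,1)):cv2.line(im,tuple(map(int,q[a])),tuple(map(int,q[b])),(0,0,255),1)
    t=np.linspace(0,2*np.pi,60)
    for z,r in((.105,.051),(0,.05)):
        cv2.polylines(im,[f(np.c_[p[0]+r*np.cos(t),p[1]+r*np.sin(t),0*t+z]).astype(np.int32)],True,(255,0,255),1)
    return np.hstack([raw,im])
E
python3 - <<'E'
from fitd import *
ld=lambda n:{k:v for k,v in np.load(n).items()}
a=ld("top0.npz");b=ld("side1.npz")
for sgn in (0,):
  obs=[(a,0,(335.,209.4)),(a,1,(362.5,198.)),(a,4,(347.3,203.3)),(b,0,(284.7,163.3)),(b,2,(286.2,149.6)),(b,3,(281.5,141.6))]
  r=lambda p:np.concatenate([proj(c,pts(p)[i])[0]-uv for c,i,uv in obs])
  for ph in(-.5,.5):
    s=least_squares(r,[.463,-.356,.3,ph],loss="soft_l1");print(np.round(s.x,3),s.cost,np.round(s.fun,1))
    if ph<0: best=s.x
s=min([least_squares(r,[.463,-.356,.3,ph],loss="soft_l1") for ph in(-.5,.5)],key=lambda s:s.cost)
print(np.round(pts(s.x),3).tolist())
np.save("drum.npy",s.x)
A=draw(a,s.x,(320,180,370,225),"",8);B=draw(b,s.x,(262,130,312,185),"",8)
cv2.imwrite("pics/fa.png",A);cv2.imwrite("pics/fb.png",B)
E
```

```text
[ 0.462 -0.373  0.39  -0.215] 5.035021167373838 [-2.3  0.3 -1.1 -0.2  0.9  0.2 -0.2 -0.8 -0.6 -2.4  0.7 -1. ]
[ 0.462 -0.373  0.39  -0.215] 5.035021167291746 [-2.3  0.3 -1.1 -0.2  0.9  0.2 -0.2 -0.8 -0.6 -2.4  0.7 -1. ]
[[0.439, -0.316, 0.088], [0.486, -0.431, 0.088], [0.438, -0.351, 0.154], [0.46, -0.407, 0.154], [0.462, -0.373, 0.105]]
```

View pics/fa.png

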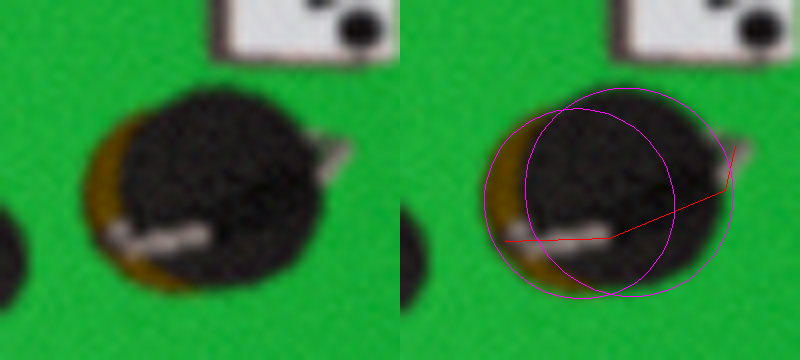

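View pics/fb.png

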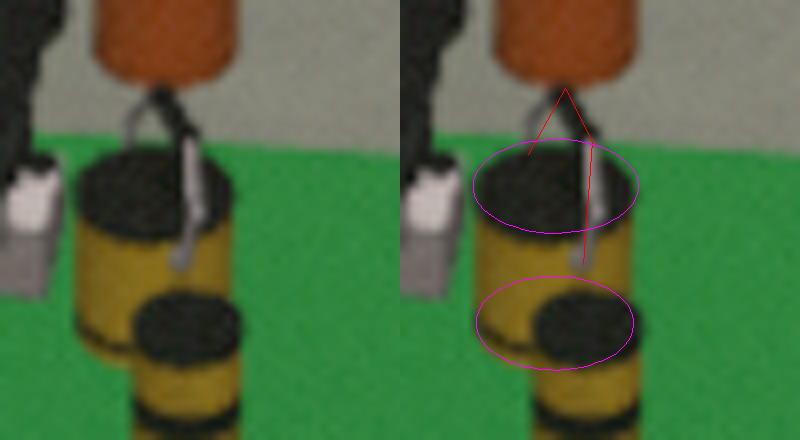

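The fit overlays well. The drum is at about (0.462, -0.371), yaw about 0.38, with the bail at about -0.21. The grip centre is at about (0.450, -0.376, 0.154). I move over it and turn.

Emit:
step_arm(xyz=[[-0.01,0.034,0],[-0.02,0.07,0],[-0.03,0.1,0],[-0.04,0.14,0],[-0.05,0.17,0],[-0.06,0.21,0],[-0.067,0.24,0],[-0.073,0.272,0]], delta_rot=[[0,0,-0.17],[0,0,-0.34],[0,0,-0.51],[0,0,-0.68],[0,0,-0.85],[0,0,-1.02],[0,0,-1.19],[0,0,-1.36]], hand=1)

```text
t: 13.18
position: [0.4434, -0.3839, 0.2526]
eef_rot: [[0.22, 0.976, 0.004], [0.976, -0.22, -0.008], [-0.007, 0.005, -1.0]]
force: [0.9, 0.2, -0.4]
opening: 1.0
```

Emit:
step_arm(xyz=[[0,0,0.01],[0,0,0.02],[0,0,0.03],[0,0,0.035],[0,0,0.035]], delta_rot=[[0,0,-0.17],[0,0,-0.34],[0,0,-0.5],[0,0,-0.59],[0,0,-0.59]])

```text
t: 13.8
position: [0.4435, -0.384, 0.217]
eef_rot: [[-0.359, 0.933, 0.003], [0.933, 0.359, -0.008], [-0.008, 0.0, -1.0]]
force: [-0.6, -0.9, -1.5]
opening: 0.997
```

```bash
cat > dl.py <<'E'
from h import *
def go(t):
    s=manip.sense();R=np.array(s["eef_rot"]);p=np.array(s["position"])
    x=R[:,0];yaw=np.arctan2(x[1],x[0])
    print("pos",p.round(4),"yaw",yaw.round(3),"z",R[:,2].round(3),"tool delta to",t,(R.T@(np.array(t)-p)).round(4),"F",np.round(s["force"],1),"op",round(s["opening"],3))
E
python3 - <<'E'
from dl import *
go([.450,-.376,.135])
a=cam("top");b=cam("side")
A=cv2.resize(a["pixels"][170:230,310:370,::-1],(400,400),interpolation=2)
B=cv2.resize(b["pixels"][115:185,247:317,::-1],(400,400),interpolation=2)
cv2.imwrite("pics/g1.png",np.hstack([A,B]))
E
```

```text
pos [ 0.4435 -0.384   0.217 ] yaw 1.938 z [ 0.003 -0.008 -1.   ] tool delta to [0.45, -0.376, 0.135] [0.0058 0.0089 0.082 ] F [-0.6 -0.9 -1.5] op 0.997
```

View pics/g1.png

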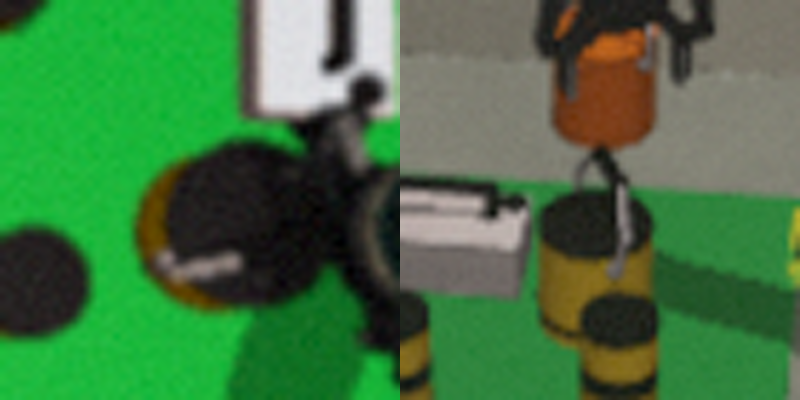

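The gripper straddles the bail: the side view shows the fingers either side of the grip at crop (600,155). I descend.

Emit:
step_arm(xyz=[[0.006,0.009,0.01],[0.006,0.009,0.03],[0.006,0.009,0.05],[0.006,0.009,0.065],[0.006,0.009,0.075],[0.006,0.009,0.08],[0.006,0.009,0.08]], delta_rot=[[0,0,0],[0,0,0],[0,0,0],[0,0,0],[0,0,0],[0,0,0],[0,0,0]])

```text
t: 14.78
position: [0.4505, -0.376, 0.1376]
eef_rot: [[-0.359, 0.933, 0.004], [0.933, 0.359, -0.008], [-0.009, 0.001, -1.0]]
force: [-0.0, -0.5, 0.3]
opening: 1.0
```

```bash
python3 - <<'E'
from dl import *
go([.450,-.376,.135])
b=cam("side")
B=cv2.resize(b["pixels"][115:185,247:317,::-1],(560,560),interpolation=2)
cv2.imwrite("pics/g2.png",B)
E
```

```text
pos [ 0.4505 -0.376   0.1376] yaw 1.938 z [ 0.004 -0.008 -1.   ] tool delta to [0.45, -0.376, 0.135] [ 0.0002 -0.0004  0.0025] F [-0.  -0.5  0.3] op 1.0
```

View pics/g2.png

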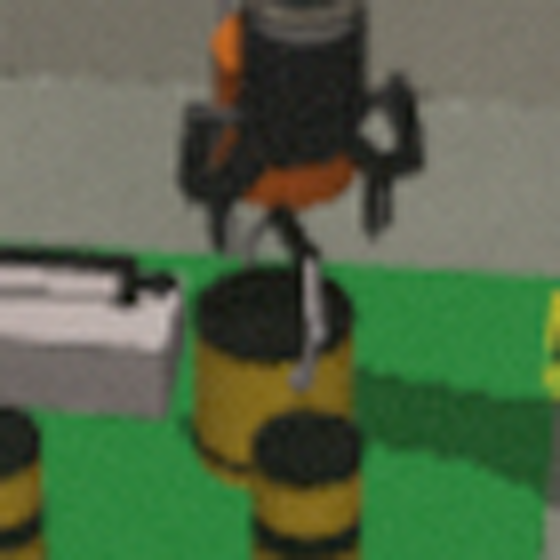

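The grip at about (290,225) sits between the finger tips. I close.

Emit:
step_arm(xyz=[[0,0,0.001],[0,0,0.001],[0,0,0.001],[0,0,0.001],[0,0,0.001],[0,0,0.001]], delta_rot=[[0,0,0],[0,0,0],[0,0,0],[0,0,0],[0,0,0],[0,0,0]], hand=0, force=60)

```text
t: 15.58
position: [0.4509, -0.3763, 0.1372]
eef_rot: [[-0.359, 0.933, 0.005], [0.933, 0.359, -0.009], [-0.01, 0.002, -1.0]]
force: [0.3, 0.1, 2.1]
opening: 0.167
```

Emit:
step_arm(xyz=[[0,0,0],[0,0,0]], delta_rot=[[0,0,0],[0,0,0]])

```text
t: 15.82
position: [0.4509, -0.3762, 0.1372]
eef_rot: [[-0.359, 0.933, 0.005], [0.933, 0.359, -0.009], [-0.01, 0.002, -1.0]]
force: [-0.5, 0.2, 0.9]
opening: 0.163
```

Emit:
step_arm(xyz=[[0,0.005,-0.001],[0,0.01,-0.002],[0,0.013,-0.003],[0,0.013,-0.008],[0,0.013,-0.014],[0,0.013,-0.02],[0,0.013,-0.03],[0,0.013,-0.04]], delta_rot=[[0,0,0],[0,0,0],[0,0,0],[0,0,0],[0,0,0],[0,0,0],[0,0,0],[0,0,0]])

```text
t: 16.82
position: [0.4629, -0.3711, 0.1778]
eef_rot: [[-0.359, 0.933, 0.005], [0.933, 0.359, -0.009], [-0.01, 0.002, -1.0]]
force: [0.3, -0.3, -7.0]
opening: 0.164
```

Emit:
step_arm(xyz=[[0,0,-0.015],[0,0,-0.03],[0,0,-0.045],[0,0,-0.06],[0,0,-0.07],[0,0,-0.07]], delta_rot=[[0,0,0],[0,0,0],[0,0,0],[0,0,0],[0,0,0],[0,0,0]])

```text
t: 17.58
position: [0.4631, -0.3708, 0.2488]
eef_rot: [[-0.359, 0.933, 0.007], [0.933, 0.359, -0.01], [-0.012, 0.003, -1.0]]
force: [0.3, -0.1, -7.1]
opening: 0.166
```

```bash
python3 - <<'E'
from dl import *
go([.58,.2,.25])
b=cam("side");a=cam("top")
B=cv2.resize(b["pixels"][90:190,227:327,::-1],(400,400),interpolation=2)
A=cv2.resize(a["pixels"][150:230,310:390,::-1],(400,400),interpolation=2)
cv2.imwrite("pics/l1.png",np.hstack([A,B]))
E
```

```text
pos [ 0.4631 -0.3708  0.2488] yaw 1.938 z [ 0.007 -0.01  -1.   ] tool delta to [0.58, 0.2, 0.25] [ 0.4907  0.314  -0.0061] F [ 0.3 -0.1 -7.1] op 0.166
```

View pics/l1.png

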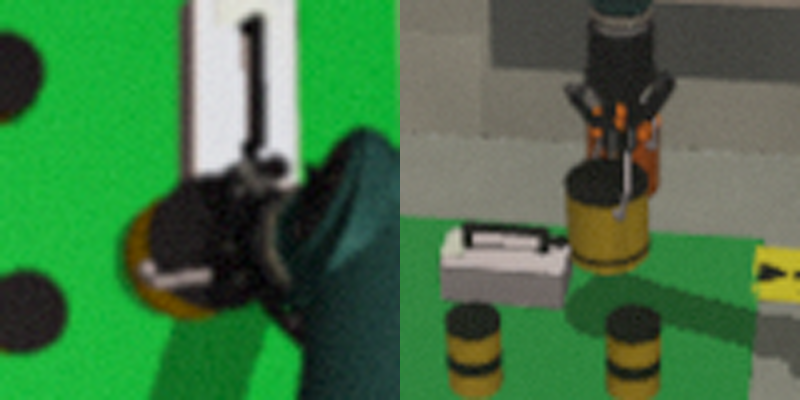

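The drum hangs upright at about 7 N. I raise it above the canisters and carry it across.

Emit:
step_arm(xyz=[[0,0,-0.02],[0,0,-0.045],[0.015,0.01,-0.055],[0.045,0.03,-0.055],[0.08,0.051,-0.055],[0.12,0.077,-0.055],[0.16,0.103,-0.055],[0.2,0.128,-0.055]], delta_rot=[[0,0,0],[0,0,0],[0,0,0],[0,0,0],[0,0,0],[0,0,0],[0,0,0],[0,0,0]])

```text
t: 18.68
position: [0.5089, -0.1338, 0.2999]
eef_rot: [[-0.36, 0.933, 0.003], [0.933, 0.36, -0.007], [-0.008, 0.0, -1.0]]
force: [0.2, -0.1, -6.0]
opening: 0.163
```

Emit:
step_arm(xyz=[[0.04,0.026,0],[0.08,0.051,0],[0.12,0.077,0],[0.16,0.103,0],[0.195,0.126,0],[0.225,0.145,0],[0.24,0.155,0],[0.245,0.158,0]], delta_rot=[[0,0,0],[0,0,0],[0,0,0],[0,0,0],[0,0,0],[0,0,0],[0,0,0],[0,0,0]])

```text
t: 19.68
position: [0.5671, 0.1529, 0.2973]
eef_rot: [[-0.362, 0.932, 0.001], [0.932, 0.362, -0.007], [-0.007, -0.002, -1.0]]
force: [0.2, 0.3, -6.4]
opening: 0.162
```

```bash
python3 - <<'E'
from dl import *
go([.5815,.201,.165])
E
```

```text
pos [0.5671 0.1529 0.2973] yaw 1.942 z [ 0.001 -0.007 -1.   ] tool delta to [0.5815, 0.201, 0.165] [0.0406 0.0311 0.132 ] F [ 0.2  0.3 -6.4] op 0.162
```

Emit:
step_arm(xyz=[[0.012,0.009,0.005],[0.025,0.019,0.02],[0.036,0.028,0.04],[0.0405,0.031,0.06],[0.0405,0.031,0.08],[0.0405,0.031,0.1],[0.0405,0.031,0.112],[0.0405,0.031,0.115]], delta_rot=[[0,0,0],[0,0,0],[0,0,0],[0,0,0],[0,0,0],[0,0,0],[0,0,0],[0,0,0]])

```text
t: 20.68
position: [0.5809, 0.2004, 0.1808]
eef_rot: [[-0.362, 0.932, -0.001], [0.932, 0.362, -0.008], [-0.007, -0.004, -1.0]]
force: [0.4, -0.8, -6.3]
opening: 0.163
```

```bash
python3 - <<'E'
from dl import *
go([.5815,.201,.165])
b=cam("side","s5");a=cam("top","tp5")
np.savez("side5.npz",**{k:np.array(v) for k,v in b.items()})
B=cv2.resize(b["pixels"][180:290,190:300,::-1],(600,600),interpolation=2)
cv2.imwrite("pics/p1.png",B)
for n in("side","top"): print([(round(d["p"],2),np.round(d["position"],3).tolist()) for d in manip.search_frame(n,"drum")])
E
```

```text
pos [0.5809 0.2004 0.1808] yaw 1.941 z [-0.001 -0.008 -1.   ] tool delta to [0.5815, 0.201, 0.165] [0.0004 0.0008 0.0158] F [ 0.4 -0.8 -6.3] op 0.163
[(0.85, [0.585, 0.234, 0.138]), (0.67, [0.495, -0.655, 0.079]), (0.18, [0.594, -0.386, 0.051])]
[(0.55, [0.615, 0.168, 0.152])]
```

View pics/p1.png

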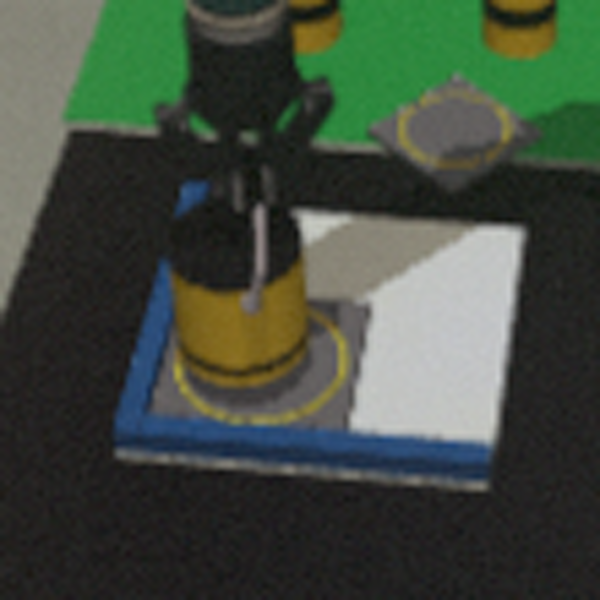

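View pics/tp5.png

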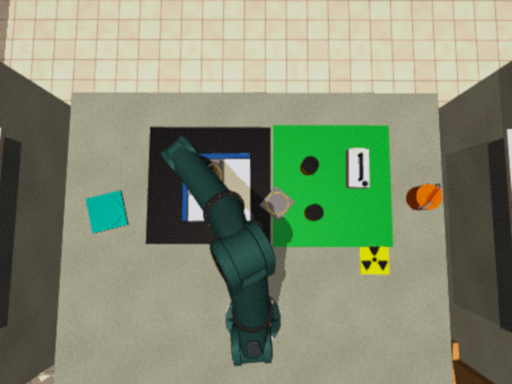

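The side view shows the drum's axis left of the ring centre (crop column 238 against 262), so I check with an overlay.

```bash
cat > ov.py <<'E'
from h import *
def ov(c,p,roi,sc,out,plate=(.5815,.201)):
    im=cv2.resize(c["pixels"][roi[1]:roi[3],roi[0]:roi[2],::-1],None,fx=sc,fy=sc,interpolation=2).copy();raw=im.copy()
    f=lambda X:((proj(c,X)-roi[:2]+.5)*sc).astype(np.int32)
    t=np.linspace(0,2*np.pi,80)
    x,y,z0=p
    for z,r,col,cx,cy in((z0+.105,.051,(255,0,255),x,y),(z0,.05,(255,0,255),x,y),(.018,.064,(0,0,255),*plate)):
        cv2.polylines(im,[f(np.c_[cx+r*np.cos(t),cy+r*np.sin(t),0*t+z])],True,col,1)
    cv2.imwrite(out,np.hstack([raw,im]))
E
python3 - <<'E'
from ov import *
b={k:v for k,v in np.load("side5.npz").items()}
ov(b,(.581,.2004,.042),(215,205,265,265),8,"pics/o1.png")
E
```

```text
(no output)
```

View pics/o1.png

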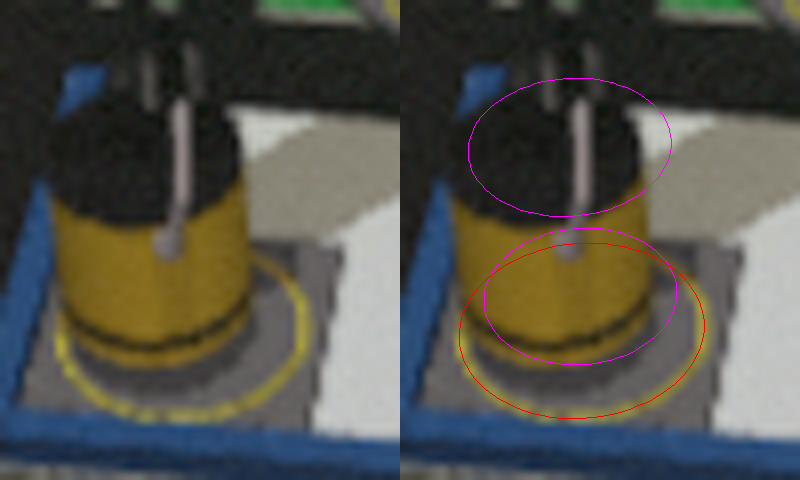

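```bash
python3 - <<'E'
from ov import *
b={k:v for k,v in np.load("side5.npz").items()}
ov(b,(.591,.2045,.041),(215,205,265,265),8,"pics/o2.png")
E
```

```text
(no output)
```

View pics/o2.png

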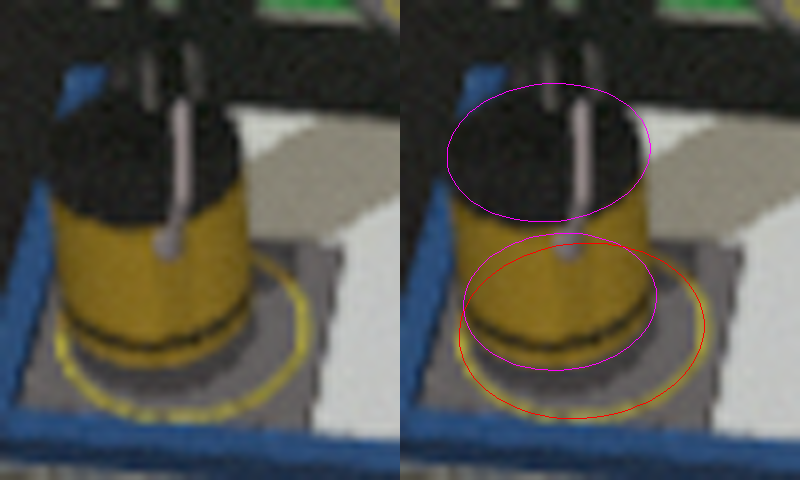

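The overlay puts the drum at about (0.592, 0.205), so I shift it -12 mm along tool y and lower partway.

Emit:
step_arm(xyz=[[0,-0.004,0],[0,-0.009,0.002],[0,-0.012,0.006],[0,-0.012,0.01],[0,-0.012,0.014],[0,-0.012,0.014],[0,-0.012,0.014]], delta_rot=[[0,0,0],[0,0,0],[0,0,0],[0,0,0],[0,0,0],[0,0,0],[0,0,0]])

```text
t: 21.75
position: [0.5712, 0.1971, 0.1688]
eef_rot: [[-0.362, 0.932, 0.003], [0.932, 0.362, -0.006], [-0.007, 0.0, -1.0]]
force: [0.6, 0.1, -7.2]
opening: 0.166
```

```bash
python3 - <<'E'
from dl import *
from ov import *
go([.5815,.201,.165])
b=cam("side")
ov(b,(.581,.201,.027),(215,205,265,265),8,"pics/o3.png")
E
```

```text
pos [0.5712 0.1971 0.1688] yaw 1.941 z [ 0.003 -0.006 -1.   ] tool delta to [0.5815, 0.201, 0.165] [-0.0001  0.0111  0.0038] F [ 0.6  0.1 -7.2] op 0.166
```

View pics/o3.png

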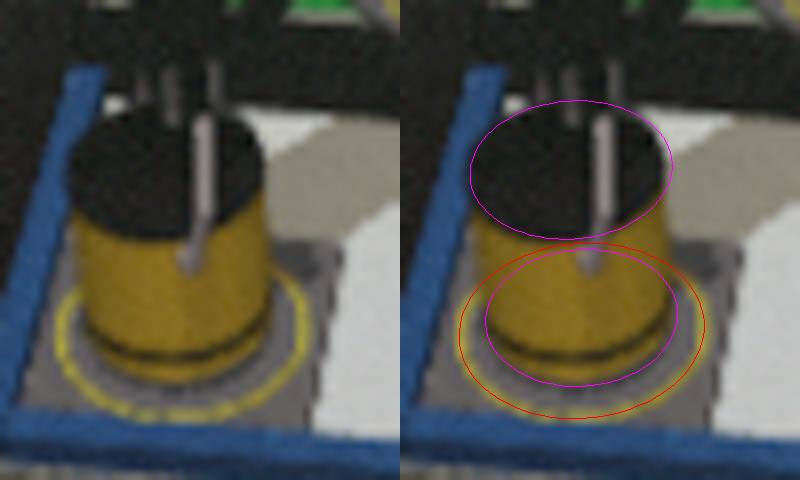

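The drum now lines up with the ring to within about 2 mm. I lower it slowly.

Emit:
step_arm(xyz=[[0,0,0.002],[0,0,0.004],[0,0,0.006],[0,0,0.006]], delta_rot=[[0,0,0],[0,0,0],[0,0,0],[0,0,0]])

```text
t: 22.3
position: [0.571, 0.197, 0.1626]
eef_rot: [[-0.362, 0.932, 0.002], [0.932, 0.362, -0.007], [-0.007, -0.0, -1.0]]
force: [-0.1, -0.4, -6.6]
opening: 0.163
```

Emit:
step_arm(xyz=[[0,0,0.001],[0,0,0.002],[0,0,0.003]], delta_rot=[[0,0,0],[0,0,0],[0,0,0]])

```text
t: 22.68
position: [0.571, 0.1969, 0.1596]
eef_rot: [[-0.362, 0.932, 0.003], [0.932, 0.362, -0.007], [-0.007, -0.0, -1.0]]
force: [0.2, -0.3, -7.3]
opening: 0.164
```

Emit:
step_arm(xyz=[[0,0,0.001],[0,0,0.002]], delta_rot=[[0,0,0],[0,0,0]])

```text
t: 22.92
position: [0.5711, 0.1969, 0.1575]
eef_rot: [[-0.362, 0.932, 0.003], [0.932, 0.362, -0.007], [-0.007, 0.0, -1.0]]
force: [-0.4, 0.6, -7.1]
opening: 0.163
```

Emit:
step_arm(xyz=[[0,0,0.001],[0,0,0.0015]], delta_rot=[[0,0,0],[0,0,0]])

```text
t: 23.18
position: [0.5708, 0.1968, 0.1562]
eef_rot: [[-0.362, 0.932, 0.002], [0.932, 0.362, -0.007], [-0.007, -0.001, -1.0]]
force: [-1.4, -0.9, -1.0]
opening: 0.167
```

Emit:
step_arm(xyz=[[0,0,0.001],[0,0,0.0015]], delta_rot=[[0,0,0],[0,0,0]])

```text
t: 23.42
position: [0.57, 0.1966, 0.1556]
eef_rot: [[-0.362, 0.932, 0.001], [0.932, 0.362, -0.008], [-0.008, -0.002, -1.0]]
force: [-4.8, -2.5, 6.8]
opening: 0.163
```

It touched down at z≈0.156. I back off 1 mm to relax the load, then look before releasing.

Emit:
step_arm(xyz=[[0,0,-0.0007],[0,0,-0.0007]], delta_rot=[[0,0,0],[0,0,0]])

```text
t: 23.68
position: [0.5706, 0.1968, 0.156]
eef_rot: [[-0.362, 0.932, 0.002], [0.932, 0.362, -0.008], [-0.008, -0.001, -1.0]]
force: [0.2, -0.4, -6.9]
opening: 0.163
```

```bash
python3 - <<'E'
from dl import *
from ov import *
go([.5815,.201,.165])
b=cam("side")
ov(b,(.581,.201,.018),(215,205,265,265),8,"pics/o4.png")
E
```

```text
pos [0.5706 0.1968 0.156 ] yaw 1.941 z [ 0.002 -0.008 -1.   ] tool delta to [0.5815, 0.201, 0.165] [-0.0001  0.0117 -0.009 ] F [ 0.2 -0.4 -6.9] op 0.163
```

View pics/o4.png

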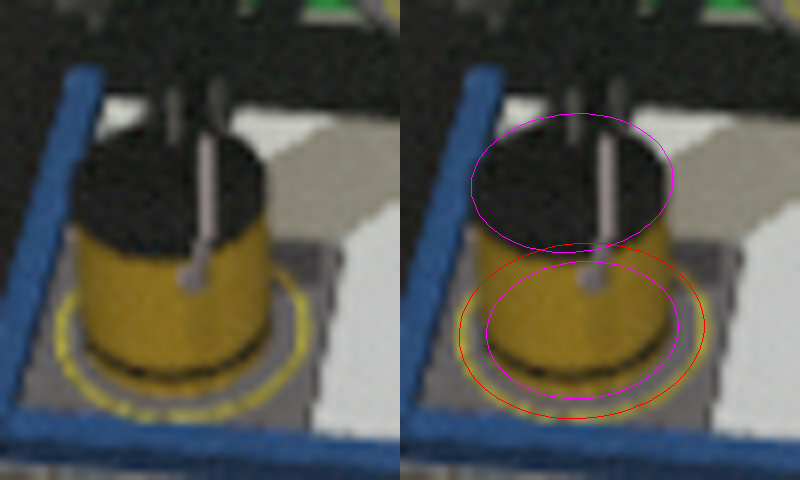

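The drum is centred to within a couple of mm and barely lifted. I lower it back 0.5 mm and release gently.

Emit:
step_arm(xyz=[[0,0,0.0006],[0,0,0.0008]], delta_rot=[[0,0,0],[0,0,0]])

```text
t: 23.98
position: [0.571, 0.1968, 0.1555]
eef_rot: [[-0.362, 0.932, 0.002], [0.932, 0.362, -0.008], [-0.008, -0.001, -1.0]]
force: [0.4, -0.6, -0.8]
opening: 0.163
```

Emit:
step_arm(xyz=[[0,0,0],[0,0,0]], delta_rot=[[0,0,0],[0,0,0]], force=20)

```text
t: 24.22
position: [0.5709, 0.1968, 0.1555]
eef_rot: [[-0.362, 0.932, 0.002], [0.932, 0.362, -0.008], [-0.008, -0.001, -1.0]]
force: [-0.2, 0.1, -2.7]
opening: 0.162
```

Emit:
step_arm(xyz=[[0,0,0],[0,0,0],[0,0,0],[0,0,0]], delta_rot=[[0,0,0],[0,0,0],[0,0,0],[0,0,0]], hand=0.6)

```text
t: 24.72
position: [0.5712, 0.197, 0.1558]
eef_rot: [[-0.362, 0.932, 0.003], [0.932, 0.362, -0.007], [-0.008, 0.0, -1.0]]
force: [-0.8, -0.1, 0.2]
opening: 0.598
```

Emit:
step_arm(xyz=[[0,0,-0.01],[0,0,-0.03],[0,0,-0.05],[0,0,-0.08],[0,0,-0.12],[0,0,-0.15]], delta_rot=[[0,0,0],[0,0,0],[0,0,0],[0,0,0],[0,0,0],[0,0,0]])

```text
t: 25.48
position: [0.5711, 0.1986, 0.3083]
eef_rot: [[-0.362, 0.932, 0.005], [0.932, 0.362, -0.006], [-0.008, 0.002, -1.0]]
force: [0.7, 0.1, 0.7]
opening: 0.6
```

Emit:
step_arm(xyz=[[-0.04,0,0],[-0.1,0,0],[-0.16,0,0],[-0.22,0,0],[-0.27,0,0],[-0.3,0,0],[-0.3,0,0]], delta_rot=[[0,0,0],[0,0,0],[0,0,0],[0,0,0],[0,0,0],[0,0,0],[0,0,0]])

```text
t: 26.35
position: [0.6802, -0.0854, 0.3108]
eef_rot: [[-0.356, 0.934, 0.006], [0.934, 0.357, -0.008], [-0.009, 0.002, -1.0]]
force: [0.3, 0.5, -0.1]
opening: 0.605
```

```bash
python3 - <<'E'
from dl import *
from ov import *
go([.5815,.201,.165])
b=cam("side","s6");a=cam("top","tp6")
ov(b,(.581,.201,.018),(215,205,265,265),8,"pics/o5.png")
ov(a,(.581,.201,.018),(175,145,225,195),8,"pics/o6.png")
for n in("side","top"):
  for t in("can_a","meter","drum"): print(n,t,[(round(d["p"],2),np.round(d["position"],3).tolist()) for d in manip.search_frame(n,t)])
E
```

```text
pos [ 0.6802 -0.0854  0.3108] yaw 1.935 z [ 0.006 -0.008 -1.   ] tool delta to [0.5815, 0.201, 0.165] [0.3042 0.0095 0.1429] F [ 0.3  0.5 -0.1] op 0.605
side can_a [(0.7, [0.62, -0.202, 0.069]), (0.56, [0.429, -0.219, 0.075])]
side meter [(0.55, [0.624, -0.394, 0.056])]
side drum [(0.67, [0.494, -0.651, 0.081]), (0.57, [0.582, 0.232, 0.118])]
top can_a [(0.54, [0.627, -0.246, 0.101])]
top meter [(0.83, [0.611, -0.428, 0.06])]
top drum [(0.65, [0.492, -0.674, 0.107])]
```

View pics/o5.png

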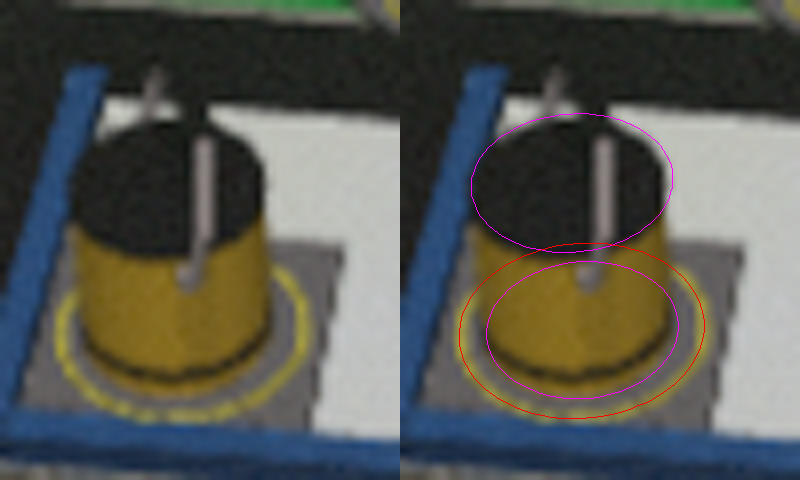

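View pics/o6.png

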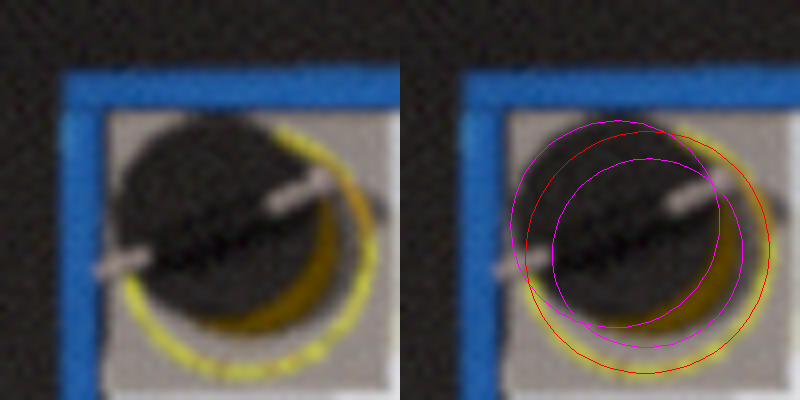

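The drum stands inside the ring but looks several mm toward +x. I quantify it with a silhouette fit.

```bash
python3 - <<'E'
from h import *
from scipy.optimize import minimize
t=np.linspace(0,2*np.pi,60)
for n,roi in(("top",(188,155,222,198)),("side",(221,216,254,258))):
    c=cam(n);px=c["pixels"].astype(int);r,g,b=px[...,0],px[...,1],px[...,2]
    sub=px[roi[1]:roi[3],roi[0]:roi[2]]
    hsv=cv2.cvtColor(c["pixels"],cv2.COLOR_RGB2HSV)
    m=(px.max(-1)<75)|((hsv[...,1]>140)&(hsv[...,0]<35)&(r>b+35)&((r<170) if n=="side" else (r<140)))
    m=m.astype(np.uint8)
    box=np.zeros_like(m);box[roi[1]:roi[3],roi[0]:roi[2]]=1;m*=box
    m=cv2.morphologyEx(cv2.morphologyEx(m,cv2.MORPH_OPEN,np.ones((3,3),np.uint8)),cv2.MORPH_CLOSE,np.ones((5,5),np.uint8))
    best=(0,)
    S=8
    M=cv2.resize(m[roi[1]:roi[3],roi[0]:roi[2]],None,fx=S,fy=S,interpolation=0)
    for x in np.arange(.566,.600,.001):
        for y in np.arange(.186,.216,.001):
            P=np.r_[np.c_[x+.051*np.cos(t),y+.051*np.sin(t),0*t+.123],np.c_[x+.05*np.cos(t),y+.05*np.sin(t),0*t+.018]]
            q=((proj(c,P)-roi[:2]+.5)*S).astype(np.int32)
            k=np.zeros_like(M);cv2.fillConvexPoly(k,cv2.convexHull(q),1)
            iou=(k&M).sum()/(k|M).sum()
            if iou>best[0]:best=(iou,x,y)
    print(n,np.round(best,3))
    # ring: bright yellow pixels, fixed-radius circle fit
    ye=(r>150)&(g>130)&(r>b+45); rr=np.zeros_like(m);q=proj(c,np.c_[.581+.09*np.cos(t),.201+.09*np.sin(t),0*t+.018]).astype(np.int32);cv2.fillConvexPoly(rr,q,1)
    ys,xs=np.nonzero(ye&(rr>0));P=unproj(c,np.c_[xs,ys],.018)[:,:2]
    from scipy.optimize import least_squares
    s=least_squares(lambda p:np.hypot(*(P-p).T)-.064,[.581,.201],loss="soft_l1",f_scale=.002);print("ring",s.x.round(4),len(P))
    cv2.imwrite(f"pics/m_{n}.png",M*255)
E
```

```text
top [0.909 0.586 0.2  ]
ring [0.5821 0.2004] 112
side [0.886 0.584 0.198]
ring [0.5822 0.1998] 9
```

Both views put the drum within about 4 mm of the ring centre, and the plate is unmoved. The robot is clear and the bystanders are where they were, so I hand in.

```bash
python3 - <<'E'
from cell import manip
print(manip.sign_off())
E
```

```text
the job is handed in; nothing more can be done
None
```

I slid the grey plate home against both fences. I then lifted the yellow drum by its bail, set it down inside the painted ring and let go. I handed the job in at about 26.5 s of the 72 s allowed; no verdict was reported.

- **Plate:** the fitted centre was (0.582, 0.200), against the home position of (0.582, 0.201) estimated from the stand. It looked flush with both fences, but I judged squareness only by eye. The last ring fit from the side view rested on just 9 pixels.
- **Drum:** silhouette fits put its axis at (0.586, 0.200) from the top camera and (0.584, 0.198) from the side camera. The two views differ by about 2 mm. Both put the drum within about 4 mm of the ring centre, against the 12 mm limit. It looked upright; I did not measure its tilt.
- **Set-down:** it took three tries. I pressed to about 7 N on the wrist sensor, backed off, then lowered again until most of the weight was on the plate before opening.
- **Bystanders:** both canisters in the side view and the meter in the top view matched their starting positions to within 3 mm. The side view of the meter read 7 mm off in x, which I put down to detection scatter. The top camera saw only one canister at the end, and its reading was about 27 mm from its start, but the side view showed that canister unmoved. I trusted the side view because the top picture was partly blocked by the arm.

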